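# Wedge the heel of a boot last clear in its jig

## Task

On this boot-finishing bench, push the open drawer of the heel jig fully home until it clicks in at its detent. Then take the wooden wedge (not the flat block), lay it on the drawer floor behind the heel of the boot last and push it thin end first under the heel until the heel just lifts off its rest, by about 4 or 5 mm; finish while still gripping the wedge there, so that the wedge alone carries the heel. Touch the last only with the wedge and leave everything else on the bench where it lies.

Things in the scene. Friction and masses are not known exactly. Their poses are not given: they have to be found in the camera images.
- jig: Fixed grey base of the heel jig, 420 x 140 mm, side rails 34 mm high, end block 60 mm high at its far end. Origin on the bench, under the rear edge of the last's heel when the drawer is home. Its x axis is the direction in which the drawer closes and the wedge is pushed (heel to toe), roughly the world's +y; z up. The rails begin at x = -110 mm; nothing of the base lies beyond x = -110 mm.
- drawer (a joint): How far the drawer is open, m: 0 fully home, up to 0.10, growing as it moves along the jig's -x. Starts open. It slides with about 2 N; from 13 to 6 mm open a ball catch resists (about 4 N more), then pulls it home against the stop and keeps it there with about 4 N.
- drawer_lip (a point): Top of the drawer's upright front plate, middle of its outer face: the face to push, 185 mm from the heel edge towards the jig's -x. The plate is 112 mm wide, 12 mm thick, from 10 to 55 mm above the bench. With the drawer home this point is at x = -185 mm in the jig's frame.
- drawer_floor (a point): Middle of the free floor of the aluminium drawer, on the floor's surface, 20 mm above the bench, 87 mm in front of the heel edge. 173 mm of floor lie free between the front plate's inner face and the heel edge; the side walls are 104 mm apart and 12 mm high above the floor.
- last: The off-white boot last (265 mm long, 100 mm high, heel towards the drawer's front plate), 0.9 kg, hinged at its toe end on the drawer (hinge across the drawer, 235 mm from the heel edge), so that its heel can lift. Origin: middle of the rear lower edge of its steel heel plate; x towards the toe, z up. The heel plate is 50 mm wide and 85 mm long.
- heel (a point): Middle of the rear lower edge of the last's heel plate, where the wedge enters. At rest it is 30 mm above the bench, 10 mm above the drawer floor, with an open gap below; the dark rest that carries the heel is 60 mm further in and stops a wedge there. Its height less 30 mm is the lift.
- wedge: The loose wooden wedge, 130 mm long, 28 mm wide, about 0.11 kg, lying flat. Origin: centre of its underside; its x axis points to the thin end. The half at x = -5 to -65 mm is a grip block 36 mm high: grip it across its 28 mm width, at x = -35 mm. Starts between the robot and the jig, on one of two places, thin end roughly towards the world's +y.
- wedge_tip (a point): Thin end of the wedge, at x = +65 mm on its underside, 4 mm thick; from there the top rises evenly to 22 mm at x = -5 mm. Flat on the drawer floor it meets the heel edge when the tip is about 23 mm past that edge; then each 3.9 mm lifts the heel 1 mm, with 5 to 12 N of push.
- flat_block: A flat wooden block of the same wood, 110 x 30 x 26 mm, no taper, lying on the other of the two places. Not to be used. Origin: centre of its underside.
- spool: Bystander: black thread spool, 34 mm diameter, 40 mm high, standing between the wedge and the flat block. Origin under its centre.
- screwdriver: Bystander: screwdriver, 200 mm long, lying beyond the jig. Origin under its middle.
- pliers: Bystander: pliers with yellow handles, 170 mm long, lying to the right of the drawer. Origin near its middle.
- cement_jar: Bystander: jar, 68 mm diameter, 95 mm high, beyond the jig. Origin under its centre.
- spare_last: Bystander: a second off-white boot last, 265 mm long, lying loose on the bench to the left, outside the jig. Origin under its heel edge.
- tape_roll: Bystander: roll of tape, 90 mm diameter, 24 mm high, lying to the right, nearer the robot than the pliers. Origin under its centre.
Mind the look-alikes: they are no part of the job. What is shaped like the wedge but pink, turquoise or yellow is not meant.

How it is judged:
On the way:
1. the drawer is pushed fully home (under 3 mm open) while the heel is still down on its rest (lift under 1 mm) (value of joint drawer below 0.003 m and height (world z) of heel below 0.031 m), for 0.2 s.
At the end, for the whole second after the job is handed in: Drawer home (under 3 mm open); the heel lifted 2 to 7.5 mm off its rest, borne by the wedge (over 1 N) and not by gripper, arm or flat block; the wedge flat on the drawer floor (within 5 mm, 0.1 rad), still, and the fingers still on it (over 2 N) (value of joint drawer below 0.003 m and height (world z) of heel between 0.032 and 0.0375 m and contact force between wedge and last above 1 N and contact force between the fingers and wedge above 2 N and angle between wedge's own z axis and vertical below 0.1 rad and height (world z) of wedge between 0.016 and 0.025 m and linear speed of wedge below 0.01 m/s and contact force between each of the arm, the fingers and last below 0.5 N and contact force between flat_block and last below 0.3 N); the arm keeps its last pose, push and grip.
It fails at once if the robot pushes or lifts the last itself (over 3 N) (contact force between any of the arm, the fingers and last above 3 N).
It fails at once if a bystander is moved by more than 30 mm (distance of any of flat_block, spool, screwdriver, pliers, cement_jar, spare_last, tape_roll from where it was at the start of the episode above 0.03 m).
It also fails if it takes over 59 s, if anything falls off the work surface, if the arm or the gripper's body presses on something with over 40 N, if the wrist force passes 120 N, or if a joint passes its speed limit or range.

## Robot

A 6-joint arm with a two-finger parallel gripper is mounted at the origin on the work surface. World frame = base frame: x ahead of the robot, y to its left, z up, the work surface at z = 0. Lengths are in m, angles in rad, forces in N, time in s.
With the tool pointing down it reaches from about 0.275 to 0.75 m from the base axis. Payload 10.2 kg.
Tool frame: the origin (TCP) lies at the very end of the fingers, on their centre line; the grasp point (between the pads) lies 19 mm behind it; z points along the fingers, y is the line along which they close (so a half turn about z gives the same grasp; the last joint's range is limited). The gripper opens to 88 mm and grips with 3 to 60 N. Pads are 18 mm wide; open, the fingers measure 123 mm over their backs; the gripper's body (75 mm by 187 mm) begins 45 mm behind the grasp point.
Start: joints at [1.074, 0.313, 1.498, -0, 1.331, -0.223], TCP at [0.142, 0.505, 0.239] pointing down, gripper open.
Joint ranges: [-2.94, 2.94], [-0.97, 2.17], [0.19, 2.56], [-1.23, 4.37], [0.02, 3.11], [-2.88, 2.88]. Speed limits (rad/s): [2.39, 2.39, 3.01, 3.14, 3.14, 3.14].

## Interface

Orientations are given as a rotation vector (axis times angle).
In Python, from workcell import * gives the robot as it stands.
- The arm moves only by the tool apply_moves, never from a script. Its argument "series" is a list of rows, each an object with "dr": the turn, a rotation vector about the tool's x, y, z in normalised numbers (1 is 180 degrees), a list of three; "offset": the shift along the tool's x, y, z in normalised numbers (1 is 100 cm), a list of three; "gripper": the closure, from -1 (fully open) to 1 (shut). A call has exactly 10 rows; each row is the pose to reach, as a shift and turn from the pose commanded when the call began, along the tool's axes at that moment; what a row does not reach only later rows make up. A row lasts 1/10 s, in which the tool goes at most 50 mm and 8.59 degrees, less where a joint would pass 70% of its speed; a pose out of reach is approached as far as the arm can. A call with a gripper value outside its range is refused whole. The fingers move at their own pace and stop on an object; "squeeze" is the grip in N (left out, the last holds). Time passes only in rows, so rows that repeat a pose let the fingers close, or fill a call up. It gives the time, the measured TCP pose, the force, the opening and the grip force at its end, in the units of the state.
- sense(): the state, without advancing time (a new reading comes with each control period).
- read_camera(name): name is "side" or "top" or "wrist"; returns a dict with "color" (400x640x3 uint8, red, green, blue), "depth" (400x640 float32, m along the optical axis (not along the pixel's ray), 0 where there is no reading), "K" (3x3 intrinsics, pixels), "eye" and "rotation" of the camera in the world. Camera axes: x right, y down, z forward; pixel columns grow to the right and rows downward; lengths in m; the calibration is good to about 2 mm. A picture is of the moment at which its call begins.
- finish_job(): hands the job in; it is judged then, once.
Trained networks look in a picture, given as the dict that the camera call returned (one of the last four; its "shot" number tells which), for a name from the list of things; names that differ only in an ending like _2 or _b are one class to them, and where a whole thing is asked for, a point or a joint stands for the part that bears it (a point fixed in the world has none). Each returns a list of dicts, best first, with "conf" (0 to 1); they miss things now and then, are a little off and sometimes report something else, mostly with a low value. They report only what shows in the picture. A call takes as long as a camera call. They do not tell look-alikes from the thing itself.
- trace(name, picture): "pixels" (400x640 bool, what is visible of it) and "centre" ([column, row] as shares, 0 to 1, of the picture: columns of its width, rows of its height, amid what is visible of it).
- pinpoint(name, picture): "centre" ([column, row] as shares, 0 to 1, of the picture: columns of its width, rows of its height: a listed point, or the origin of a listed thing).
The state is a dict: "clock": time; "joint_positions": joint angles; "dq": joint speeds; "joint_efforts": joint torques, N m; "tcp_pos": TCP position; "tcp_rot": TCP orientation; "contact_force": force on the tool from outside, world axes, zero at the start; "moment": the same for the moment, N m; "opening": finger opening in m; "gripper_force": force on a finger pad.
Only numpy, scipy, OpenCV 4.12 (cv2) and the standard library are available. Lean on these libraries where they do the work, as an engineer would, in place of code of your own. Each camera call takes 0.05 s, during which the arm holds its last target. There are 200 camera calls.

## Working session

There is one attempt and no reset: what is moved stays moved. The work goes in short steps, Python scripts to look and compute and a tool call to move; the robot and the scene stay as the last step left them, time stands still between calls to the robot, and variables do not carry over. Pictures are saved under pics/ and viewed, at most 10 in all, crops included, and the job is handed in when it is done.

Besides the shell and the picture viewer there is one more tool, called after ">>>" by a JSON object that holds its "fn" and its "kwargs", one argument or row to a line. apply_moves: Moves the arm, as the interface text tells. Its arguments: {"type":"object","properties":{"series":{"type":"array","items":{"type":"object","properties":{"dr":{"type":"array","items":{"type":"number"}},"offset":{"type":"array","items":{"type":"number"}},"gripper":{"type":"number"}}}},"squeeze":{"type":"number"}},"required":["series"]}

```bash
mkdir -p pics; ls
cat > h.py <<'E'
from workcell import *
import numpy as np, cv2
from scipy.spatial.transform import Rotation as R
def world(p,c,r,z=None):
    K=np.array(p["K"]);d=np.array([(c-K[0,2])/K[0,0],(r-K[1,2])/K[1,1],1.]);Rm=np.array(p["rotation"]);e=np.array(p["eye"])
    if z is None:
        q=p["depth"][max(0,int(r)-1):int(r)+2,max(0,int(c)-1):int(c)+2];q=q[q>0]
        if len(q)==0:return None
        return e+Rm@d*np.median(q)
    v=Rm@d; return e+v*(z-e[2])/v[2]
def proj(p,w):
    q=np.array(p["rotation"]).T@(np.array(w)-np.array(p["eye"]));q=np.array(p["K"])@q;return q[:2]/q[2]
def cloud(p,m):
    r,c=np.nonzero(m&(p["depth"]>0));d=p["depth"][r,c];K=np.array(p["K"])
    return np.array(p["eye"])+np.stack([(c-K[0,2])/K[0,0]*d,(r-K[1,2])/K[1,1]*d,d],1)@np.array(p["rotation"]).T
def save(p,n): cv2.imwrite("pics/"+n,p["color"][:,:,::-1])
E
python3 - <<'E'
from h import *
np.set_printoptions(precision=4,suppress=True)
s=sense();print(s["clock"],s["tcp_pos"],s["tcp_rot"])
for cam in["top","side"]:
    p=read_camera(cam);save(p,cam+"0.png");print(cam,p["eye"])
    for n in["jig","drawer_lip","drawer_floor","heel","wedge","wedge_tip","flat_block","spool"]:
        for o in pinpoint(n,p)[:4]:
            c,r=o["centre"][0]*640,o["centre"][1]*400
            print(n,round(o["conf"],2),round(c),round(r),world(p,c,r))
E
```

```text
pics
0.0 [0.1418 0.5052 0.2382] [-0.4287 -3.1118  0.0018]
top [0.4312 0.0416 1.1799]
jig 0.83 315 178 [ 0.2272 -0.1624  0.9759]
drawer_lip 0.69 399 171 [-0.398  -0.7876  0.3507]
drawer_floor 0.72 368 175 [-0.1833 -0.5729  0.5654]
heel 0.97 337 175 [ 0.0669 -0.3227  0.8156]
wedge 0.78 461 290 [-0.008  -0.3976  0.7407]
wedge 0.77 255 268 [1.2289 0.8393 1.9776]
wedge 0.75 395 283 [ 0.3856 -0.004   1.1343]
wedge 0.63 393 234 [ 0.0618 -0.3278  0.8105]
wedge_tip 0.9 484 285 [-0.2091 -0.5987  0.5396]
wedge_tip 0.68 395 261 [ 0.2369 -0.1527  0.9857]
wedge_tip 0.64 369 238 [ 0.2514 -0.1382  1.0001]
wedge_tip 0.57 271 252 [1.0275 0.6379 1.7762]
flat_block 0.84 292 239 [0.7842 0.3945 1.5329]
spool 0.59 343 232 [0.3941 0.0045 1.1428]
side [ 0.0791 -0.9221  0.9427]
jig 0.7 349 204 [-0.4023 -1.4035  0.4613]
drawer_lip 0.89 402 243 [-0.6013 -1.6025  0.2622]
drawer_lip 0.4 318 262 [-0.0976 -1.0988  0.766 ]
drawer_floor 0.69 379 234 [-0.52   -1.5212  0.3436]
heel 0.93 363 208 [-0.4753 -1.4765  0.3882]
wedge 0.97 297 376 [ 0.1555 -0.8457  1.019 ]
wedge 0.86 240 196 [ 0.3067 -0.6945  1.1703]
wedge 0.76 278 304 [ 0.1806 -0.8205  1.0442]
wedge 0.59 326 279 [-0.1105 -1.1117  0.753 ]
wedge_tip 0.95 321 264 [-0.108  -1.1092  0.7556]
wedge_tip 0.93 300 292 [ 0.0518 -0.9494  0.9153]
wedge_tip 0.65 256 201 [ 0.2006 -0.8006  1.0641]
flat_block 0.6 279 205 [ 0.0571 -0.9441  0.9207]
flat_block 0.47 380 234 [-0.5229 -1.5241  0.3407]
spool 0.52 308 238 [-0.0803 -1.0815  0.7832]
```

```bash
sed -i 's/Rm=np.array(p\["rotation"\])/Rm=rot(p)/; s/np.array(p\["rotation"\])/rot(p)/' h.py; sed -i '3a def rot(p):\n    a=np.array(p["rotation"]);return R.from_rotvec(a).as_matrix() if a.size==3 else a' h.py
python3 - <<'E'
from h import *
np.set_printoptions(precision=4,suppress=True)
for cam in["top","side"]:
    p=read_camera(cam);print(cam,p["rotation"],p["eye"])
    for n in["jig","drawer_lip","drawer_floor","heel","wedge","wedge_tip","flat_block","spool","pliers","tape_roll","spare_last"]:
        for o in pinpoint(n,p)[:4]:
            c,r=o["centre"][0]*640,o["centre"][1]*400
            print(n,round(o["conf"],2),round(c),round(r),world(p,c,r))
    if cam=="top":cv2.imwrite("pics/both.png",cv2.resize(p["color"][:,:,::-1],(800,500)))
E
```

```text
top [-2.162   2.1826 -0.103 ] [0.4312 0.0416 1.1799]
jig 0.89 316 178 [0.5949 0.0564 0.1259]
drawer_lip 0.79 395 168 [ 0.6361 -0.1896  0.0543]
drawer_floor 0.75 365 176 [ 0.6174 -0.1005  0.0211]
heel 0.62 341 174 [ 0.6225 -0.021   0.0213]
wedge 0.93 399 285 [ 0.2711 -0.197   0.0239]
wedge 0.92 462 292 [ 0.2508 -0.3886  0.036 ]
wedge 0.83 258 265 [0.3381 0.2426 0.0178]
wedge 0.58 394 236 [ 0.4241 -0.1871  0.0236]
wedge_tip 0.96 374 240 [ 0.4128 -0.1252  0.0049]
wedge_tip 0.87 395 263 [ 0.3392 -0.1915  0.0034]
wedge_tip 0.68 271 256 [0.3652 0.2022 0.0069]
wedge_tip 0.65 486 286 [ 0.2618 -0.4779 -0.0003]
flat_block 0.54 289 239 [0.4163 0.1451 0.0272]
spool 0.57 341 229 [ 0.4459 -0.0186  0.0416]
pliers 0.71 467 167 [ 0.6446 -0.4321  0.0132]
pliers 0.53 446 229 [ 0.4445 -0.3577  0.0007]
tape_roll 0.79 444 228 [ 0.449  -0.3519 -0.0001]
spare_last 0.73 177 268 [0.3292 0.5029 0.0021]
spare_last 0.48 338 174 [ 0.607  -0.0083  0.1217]
side [-2.2207  0.4997 -0.2041] [ 0.0791 -0.9221  0.9427]
jig 0.78 350 206 [0.5913 0.0138 0.0323]
drawer_floor 0.65 378 233 [ 0.6123 -0.1099  0.0193]
heel 0.84 363 211 [ 0.6144 -0.0192  0.0296]
heel 0.41 350 205 [0.5929 0.0188 0.0314]
wedge 0.82 325 280 [ 0.4052 -0.2094  0.0327]
wedge 0.76 240 194 [0.3237 0.2327 0.0139]
wedge 0.68 300 377 [ 0.2493 -0.4111  0.0169]
wedge 0.64 278 304 [ 0.275  -0.2168  0.0198]
wedge_tip 0.77 320 263 [ 0.4261 -0.1293  0.0051]
wedge_tip 0.6 253 201 [0.3519 0.1923 0.0035]
flat_block 0.84 279 202 [0.413  0.1272 0.0249]
spool 0.71 305 237 [ 0.4299 -0.0281  0.0092]
pliers 0.92 460 331 [ 0.6242 -0.4597  0.0093]
pliers 0.51 308 239 [ 0.4332 -0.035   0.0092]
tape_roll 0.89 369 323 [ 0.4529 -0.3442 -0.0027]
spare_last 0.63 215 150 [0.323  0.5216 0.001 ]
```

View pics/top0.png

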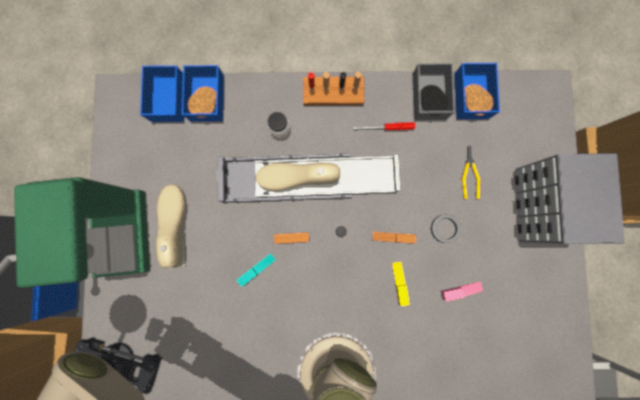

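View pics/side0.png

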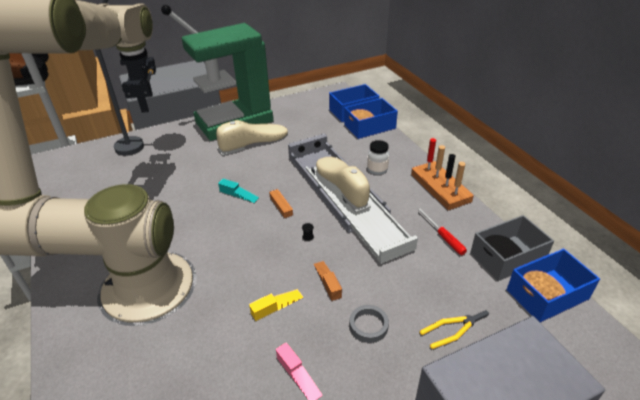

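Candidates (top view): wooden stepped piece (394,238), wooden uniform block (291,238), yellow (400,283), turquoise (257,270), pink (462,291). I choose (394,238), since it is wooden and stepped. Next: a close crop to check it, and its geometry.

Run:
```python
from h import *
np.set_printoptions(precision=4,suppress=True)
p=read_camera("top");q=read_camera("side")
a=cv2.resize(p["color"][220:256,270:430,::-1],(800,180),interpolation=cv2.INTER_CUBIC);b=cv2.resize(q["color"][180:320,250:430,::-1],(514,400),interpolation=cv2.INTER_CUBIC)
o=np.zeros((590,800,3),np.uint8);o[:180]=a;o[185:585,:514]=b;cv2.imwrite("pics/crop.png",o)
for P in(p,q):
    hsv=cv2.cvtColor(P["color"],cv2.COLOR_RGB2HSV);K=P["K"]
    X=cloud(P,P["depth"]>-1).reshape(-1,3) if (P["depth"]>0).all() else None
    r,c=np.nonzero(P["depth"]>0);X=cloud(P,P["depth"]>0);H=hsv[r,c].astype(int)
    roi=(abs(X[:,0]-.42)<.06)&(abs(X[:,1]+.19)<.12)&(H[:,0]<20)&(H[:,1]>110)&(X[:,2]>-.005)
    Y=X[roi];rc,(w,h),an=cv2.minAreaRect(Y[:,:2].astype(np.float32));print("wedge",len(Y),rc,w,h,an,Y[:,2].max())
    hi=Y[Y[:,2]>.03];print("block",len(hi),cv2.minAreaRect(hi[:,:2].astype(np.float32)),hi.mean(0))
    pc=np.linalg.svd(Y[:,:2]-Y[:,:2].mean(0),full_matrices=False)[2][0];print("axis deg",np.degrees(np.arctan2(pc[1],pc[0])))
    # jig: rail + lip points
    J=(X[:,0]>.53)&(X[:,0]<.7)&(X[:,1]>-.25)&(X[:,1]<.36)&(X[:,2]>.006)
    Z=X[J];
    for y in np.arange(-.22,.32,.03):
        s=Z[abs(Z[:,1]-y)<.008]
        if len(s):
            t=s[:,0];print(round(y,2),t.min(),t.max(),s[:,2].max().round(3),np.median(s[:,2]).round(3))
    L=Z[(Z[:,1]<-.16)&(Z[:,2]>.045)];print("lip",len(L),L.mean(0),L.min(0),L.max(0))
    for n in ["drawer","heel","drawer_lip"]:
        try:
            for u in pinpoint(n,P)[:2]:
                cc=np.array(u["centre"])*[640,400];print(n,u["conf"],cc,world(P,*cc,z={"heel":.03,"drawer_lip":.055}.get(n,.02)))
        except Exception as e: print(e)
```

```text
wedge 373 (0.42026224732398987, -0.18556518852710724) 0.12747438251972198 0.02760961465537548 85.15157318115234 0.04178821216116568
block 169 ((0.4176202714443207, -0.21961484849452972), (0.059163399040699005, 0.026986636221408844), 85.3485107421875) [ 0.4176 -0.2198  0.0373]
axis deg -94.5105977931297
-0.22 0.5360065890028997 0.6903424644959657 0.009 0.007
-0.19 0.548952729173983 0.6783217495661705 0.066 0.043
-0.16 0.549506446275853 0.6787952317023059 0.037 0.022
-0.13 0.5432102183350832 0.6912555830709959 0.037 0.022
-0.1 0.5467666333588866 0.6762754149393162 0.037 0.022
-0.07 0.5308039566191014 0.6765523313311412 0.039 0.022
-0.04 0.5407819266383138 0.6863367063232443 0.043 0.022
-0.01 0.5442402733676456 0.6864847854740723 0.128 0.034
0.02 0.5463607469562866 0.6868088160510359 0.132 0.074
0.05 0.5456012019898999 0.6835487775187825 0.137 0.061
0.08 0.5446825372474082 0.6933498231683002 0.13 0.038
0.11 0.5442358993619169 0.6842534506324125 0.109 0.039
0.14 0.5360842873797174 0.6972928762859604 0.095 0.079
0.17 0.5424070386907124 0.6814077145159403 0.084 0.074
0.2 0.5417562159838273
[... 1523 characters left out ...]
 0.6426114996935768 0.091 0.055
0.17 0.5393873766829974 0.643943342739305 0.081 0.055
0.2 0.5389350360085934 0.6777593568542182 0.07 0.041
0.23 0.538330801771086 0.676492217654691 0.063 0.033
0.26 0.5367250739753523 0.6771875208694575 0.037 0.028
0.29 0.5354526919362972 0.6757486371006751 0.035 0.011
0.32 0.5350545229954852 0.6762802646508718 0.04 0.009
lip 223 [ 0.6184 -0.1994  0.0523] [ 0.563  -0.207   0.0451] [ 0.6757 -0.1893  0.0591]
it knows: cement_jar, drawer_floor, drawer_lip, flat_block, heel, jig, last, pliers, screwdriver, spare_last, spool, tape_roll, wedge, wedge_tip
heel 0.71 [364.224 211.28 ] [ 0.617  -0.0239  0.03  ]
drawer_lip 0.76 [401.728 240.72 ] [ 0.6332 -0.1936  0.055 ]
```

View pics/crop.png

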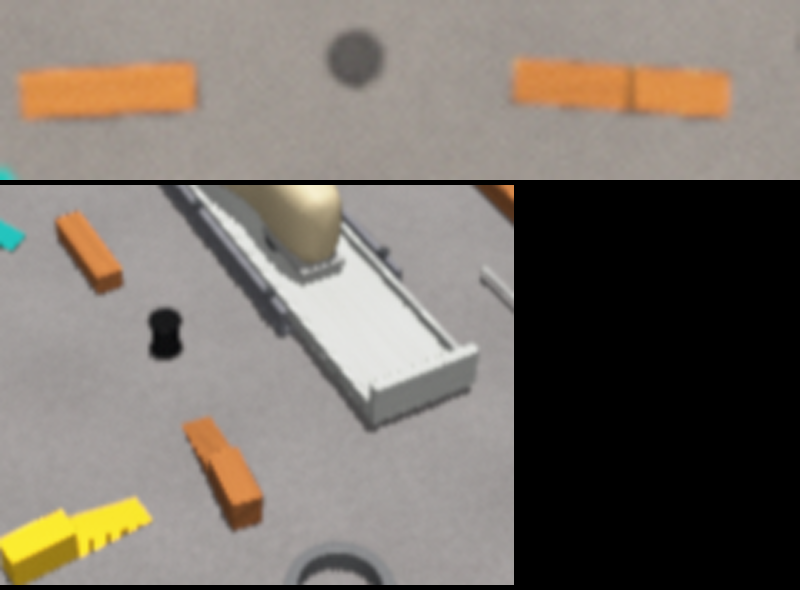

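The crop confirms it: the piece at top pixel (394,238) has a raised grip block and a thin taper towards +y, while (291,238) is flat. The drawer is open with its lip at about (0.620, -0.203).

```bash
cat >> h.py <<'E'
def go(x,y,z,head):
    """offset (cm) and dr (deg) to a tool-down pose with tool x at heading head (deg)"""
    s=sense();Q=R.from_rotvec(s["tcp_rot"]);a=np.radians(head);xa=np.array([np.cos(a),np.sin(a),0]);za=np.array([0,0,-1.])
    T=R.from_matrix(np.stack([xa,np.cross(za,xa),za],1))
    print("offset",np.round(Q.inv().apply(np.array([x,y,z])-s["tcp_pos"])*100,2),"dr",np.round(np.degrees((Q.inv()*T).as_rotvec()),1),"tcp",np.round(s["tcp_pos"],4),"t",round(s["clock"],2),"F",np.round(s["contact_force"],1))
E
python3 -c "
from h import *
go(.622,-.25,.2,91.7)"
```

```text
offset [-66.64 -59.75   3.87] dr [-0.   0.  72.6] tcp [0.142  0.5054 0.2387] t 2.4 F [-0.3  0.5 -0.5]
```

The manual's scale: shifts go in shares of 100 cm and turns go in shares of 180 degrees. Converting my numbers, -33.3 cm / 100 = -0.333, -30 cm / 100 = -0.3, 50 degrees / 180 = 0.2778.

>>> {"fn": "apply_moves", "kwargs": {
  "series": [
    {"offset": [-0.033,-0.03,0],"dr": [0,0,0.0278],"gripper": 1},
    {"offset": [-0.067,-0.06,0],"dr": [0,0,0.0556],"gripper": 1},
    {"offset": [-0.1,-0.09,0],"dr": [0,0,0.0833],"gripper": 1},
    {"offset": [-0.133,-0.12,0],"dr": [0,0,0.1111],"gripper": 1},
    {"offset": [-0.167,-0.15,0],"dr": [0,0,0.1389],"gripper": 1},
    {"offset": [-0.2,-0.18,0],"dr": [0,0,0.1667],"gripper": 1},
    {"offset": [-0.233,-0.21,0],"dr": [0,0,0.1944],"gripper": 1},
    {"offset": [-0.267,-0.24,0],"dr": [0,0,0.2222],"gripper": 1},
    {"offset": [-0.3,-0.27,0],"dr": [0,0,0.25],"gripper": 1},
    {"offset": [-0.333,-0.3,0],"dr": [0,0,0.2778],"gripper": 1}
  ]
}}

```text
clock: 3.4
tcp_pos: [0.3821, 0.1248, 0.239]
tcp_rot: [1.709, 2.636, 0.001]
contact_force: [0.1, 0.6, 0.8]
opening: 0.0104
gripper_force: 0.0
```

```bash
python3 -c "
from h import *
go(.622,-.25,.2,91.7)"
```

```text
offset [-44.01   6.59   3.91] dr [ 0.   0.  22.4] tcp [0.3821 0.1248 0.239 ] t 3.4 F [0.1 0.6 0.8]
```

Scaled: -44 cm / 100 = -0.44, -40.5 cm / 100 = -0.405, 22.4 degrees / 180 = 0.1244.

>>> {"fn": "apply_moves", "kwargs": {
  "series": [
    {"offset": [-0.045,0.007,0],"dr": [0,0,0.0167],"gripper": 1},
    {"offset": [-0.09,0.014,0],"dr": [0,0,0.0333],"gripper": 1},
    {"offset": [-0.135,0.021,0],"dr": [0,0,0.05],"gripper": 1},
    {"offset": [-0.18,0.028,0],"dr": [0,0,0.0667],"gripper": 1},
    {"offset": [-0.225,0.035,0],"dr": [0,0,0.0833],"gripper": 1},
    {"offset": [-0.27,0.041,0],"dr": [0,0,0.1],"gripper": 1},
    {"offset": [-0.315,0.048,0],"dr": [0,0,0.1167],"gripper": 1},
    {"offset": [-0.36,0.055,0.01],"dr": [0,0,0.1244],"gripper": 1},
    {"offset": [-0.405,0.061,0.025],"dr": [0,0,0.1244],"gripper": 1},
    {"offset": [-0.44,0.066,0.04],"dr": [0,0,0.1244],"gripper": 1}
  ]
}}

```text
clock: 4.4
tcp_pos: [0.6235, -0.2495, 0.1978]
tcp_rot: [2.185, 2.257, -0.0]
contact_force: [0.3, 0.4, 1.1]
opening: 0.0003
gripper_force: 0.0
```

```bash
python3 -c "
from h import *
go(.622,-.245,.03,91.7)
p=read_camera('wrist');save(p,'w1.png')"
```

```text
offset [ 0.46 -0.14 16.78] dr [0.  0.  0.2] tcp [ 0.6235 -0.2495  0.1978] t 4.4 F [0.3 0.4 1.1]
```

View pics/w1.png

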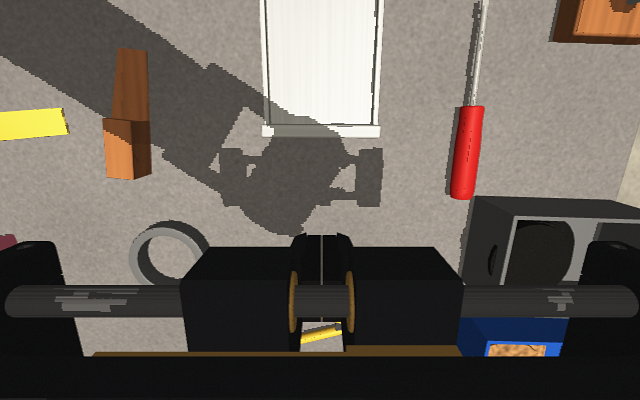

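The wrist view shows the lip at (320,130), centred on the closed fingers at (322,240), with the path down clear. I'll lower and push.

Scaled: 16.5 cm / 100 = 0.165, 16 cm / 100 = 0.16.

>>> {"fn": "apply_moves", "kwargs": {
  "series": [
    {"offset": [0,0,0.035],"dr": [0,0,0],"gripper": 1},
    {"offset": [0,0,0.07],"dr": [0,0,0],"gripper": 1},
    {"offset": [0,0,0.105],"dr": [0,0,0],"gripper": 1},
    {"offset": [0,0,0.14],"dr": [0,0,0],"gripper": 1},
    {"offset": [0,0,0.16],"dr": [0,0,0],"gripper": 1},
    {"offset": [0,0,0.165],"dr": [0,0,0],"gripper": 1},
    {"offset": [0.01,0,0.165],"dr": [0,0,0],"gripper": 1},
    {"offset": [0.02,0,0.165],"dr": [0,0,0],"gripper": 1},
    {"offset": [0.03,0,0.165],"dr": [0,0,0],"gripper": 1},
    {"offset": [0.04,0,0.165],"dr": [0,0,0],"gripper": 1}
  ]
}}

```text
clock: 5.45
tcp_pos: [0.6219, -0.2068, 0.035]
tcp_rot: [2.182, 2.257, -0.0]
contact_force: [0.2, -1.3, 0.1]
opening: 0.0002
gripper_force: 0.0
```

Scaled: 5 cm / 100 = 0.05, 4.5 cm / 100 = 0.045.

>>> {"fn": "apply_moves", "kwargs": {
  "series": [
    {"offset": [0.007,0,0],"dr": [0,0,0],"gripper": 1},
    {"offset": [0.014,0,0],"dr": [0,0,0],"gripper": 1},
    {"offset": [0.021,0,0],"dr": [0,0,0],"gripper": 1},
    {"offset": [0.028,0,0],"dr": [0,0,0],"gripper": 1},
    {"offset": [0.034,0,0],"dr": [0,0,0],"gripper": 1},
    {"offset": [0.04,0,0],"dr": [0,0,0],"gripper": 1},
    {"offset": [0.045,0,0],"dr": [0,0,0],"gripper": 1},
    {"offset": [0.05,0,0],"dr": [0,0,0],"gripper": 1},
    {"offset": [0.05,0,0],"dr": [0,0,0],"gripper": 1},
    {"offset": [0.05,0,0],"dr": [0,0,0],"gripper": 1}
  ]
}}

```text
clock: 6.45
tcp_pos: [0.6194, -0.157, 0.0334]
tcp_rot: [-2.183, -2.258, 0.0]
contact_force: [-0.4, -0.2, -0.3]
opening: 0.0004
gripper_force: 0.0
```

```bash
cat > m.py <<'E'
from h import *
np.set_printoptions(precision=4,suppress=True)
p=read_camera("side")
for n,z in(("drawer_lip",.055),("heel",.03),("jig",0),("drawer_floor",.02)):
    for u in pinpoint(n,p)[:2]:
        c=np.array(u["centre"])*[640,400];print(n,round(u["conf"],2),world(p,*c,z=z))
X=cloud(p,p["depth"]>0)
J=X[(X[:,0]>.5)&(X[:,0]<.62)&(X[:,2]>.025)&(X[:,2]<.045)&(X[:,1]<.2)&(X[:,1]>-.3)]
for x in np.arange(.535,.56,.004):
    s=J[abs(J[:,0]-x)<.002]; print(round(x,3),len(s),s[:,1].min() if len(s) else None)
E
python3 m.py
```

```text
drawer_lip 0.71 [ 0.63   -0.1451  0.055 ]
drawer_lip 0.37 [0.3923 0.0725 0.055 ]
heel 0.75 [0.6157 0.0379 0.03  ]
jig 0.83 [0.6169 0.0574 0.    ]
drawer_floor 0.86 [ 0.6082 -0.0577  0.02  ]
0.535 0 None
0.539 10 0.10633677486804516
0.543 62 -0.024643302577748383
0.547 106 -0.05753880779644893
0.551 44 -0.05759546236440527
0.555 50 -0.05660855585009217
0.559 80 -0.12452206056849247
```

Scaled: 1.6 cm / 100 = 0.016, 1.5 cm / 100 = 0.015.

>>> {"fn": "apply_moves", "kwargs": {
  "series": [
    {"offset": [0.002,0,0],"dr": [0,0,0],"gripper": 1},
    {"offset": [0.004,0,0],"dr": [0,0,0],"gripper": 1},
    {"offset": [0.006,0,0],"dr": [0,0,0],"gripper": 1},
    {"offset": [0.008,0,0],"dr": [0,0,0],"gripper": 1},
    {"offset": [0.01,0,0],"dr": [0,0,0],"gripper": 1},
    {"offset": [0.012,0,0],"dr": [0,0,0],"gripper": 1},
    {"offset": [0.0135,0,0],"dr": [0,0,0],"gripper": 1},
    {"offset": [0.015,0,0],"dr": [0,0,0],"gripper": 1},
    {"offset": [0.016,0,0],"dr": [0,0,0],"gripper": 1},
    {"offset": [0.016,0,0],"dr": [0,0,0],"gripper": 1}
  ]
}}

```text
clock: 7.7
tcp_pos: [0.6192, -0.1413, 0.0337]
tcp_rot: [2.184, 2.258, -0.0]
contact_force: [0.8, -2.3, -0.9]
opening: 0.0007
gripper_force: 1.2
```

```bash
python3 m.py|head -6
```

```text
drawer_lip 0.57 [ 0.6241 -0.1291  0.055 ]
drawer_lip 0.47 [0.3094 0.4182 0.055 ]
heel 0.72 [0.611  0.0579 0.03  ]
jig 0.9 [0.6222 0.0616 0.    ]
drawer_floor 0.96 [ 0.6091 -0.0389  0.02  ]
0.535 0 None
```

Scaled: 0.5 cm / 100 = 0.005, 0.4 cm / 100 = 0.004.

>>> {"fn": "apply_moves", "kwargs": {
  "series": [
    {"offset": [0.001,0,0],"dr": [0,0,0],"gripper": 1},
    {"offset": [0.002,0,0],"dr": [0,0,0],"gripper": 1},
    {"offset": [0.003,0,0],"dr": [0,0,0],"gripper": 1},
    {"offset": [0.004,0,0],"dr": [0,0,0],"gripper": 1},
    {"offset": [0.005,0,0],"dr": [0,0,0],"gripper": 1},
    {"offset": [0.005,0,0],"dr": [0,0,0],"gripper": 1},
    {"offset": [0.005,0,0],"dr": [0,0,0],"gripper": 1},
    {"offset": [0.005,0,0],"dr": [0,0,0],"gripper": 1},
    {"offset": [0.005,0,0],"dr": [0,0,0],"gripper": 1},
    {"offset": [0.005,0,0],"dr": [0,0,0],"gripper": 1}
  ]
}}

```text
clock: 8.95
tcp_pos: [0.6192, -0.1382, 0.0338]
tcp_rot: [2.183, 2.256, -0.003]
contact_force: [0.6, -12.1, -3.7]
opening: 0.0001
gripper_force: 6.2
```

The push held 12 N against a stop, well above the catch's roughly 6 N, so the drawer is home. I'll back off and rise.

Scaled: -18 cm / 100 = -0.18, -15 cm / 100 = -0.15, 7 degrees / 180 = 0.0389.

>>> {"fn": "apply_moves", "kwargs": {
  "series": [
    {"offset": [-0.01,0,0],"dr": [0,0,0],"gripper": 1},
    {"offset": [-0.03,0,0],"dr": [0,0,0],"gripper": 1},
    {"offset": [-0.04,0,-0.02],"dr": [0,0,0],"gripper": 1},
    {"offset": [-0.04,0,-0.05],"dr": [0,0,0],"gripper": 1},
    {"offset": [-0.04,0,-0.08],"dr": [0,0,0],"gripper": 0.5},
    {"offset": [-0.04,-0.03,-0.11],"dr": [0,0,0],"gripper": 0},
    {"offset": [-0.05,-0.07,-0.12],"dr": [0,0,0.0111],"gripper": -0.1},
    {"offset": [-0.065,-0.11,-0.12],"dr": [0,0,0.0222],"gripper": -0.1},
    {"offset": [-0.08,-0.15,-0.12],"dr": [0,0,0.0333],"gripper": -0.1},
    {"offset": [-0.085,-0.18,-0.12],"dr": [0,0,0.0389],"gripper": -0.1}
  ]
}}

```text
clock: 9.95
tcp_pos: [0.4399, -0.2288, 0.154]
tcp_rot: [2.321, 2.117, 0.0]
contact_force: [0.3, -0.4, 0.0]
opening: 0.0462
gripper_force: 0.0
```

```bash
python3 m.py|head -6; python3 -c "
from h import *
go(.4167,-.222,.12,85);s=sense();print(s['opening'])
p=read_camera('wrist');save(p,'w2.png')"
```

```text
drawer_lip 0.6 [ 0.6174 -0.1314  0.055 ]
jig 0.85 [0.6156 0.068  0.    ]
drawer_floor 0.71 [ 0.6191 -0.0367  0.02  ]
0.535 0 None
0.539 7 0.13516366737119967
0.543 20 0.11681737943133574
offset [ 0.34 -2.64  3.4 ] dr [ 0.   0.  -0.1] tcp [ 0.4426 -0.2277  0.154 ] t 10.2 F [0.3 0.3 0.2]
0.04850343754751369
```

View pics/w2.png

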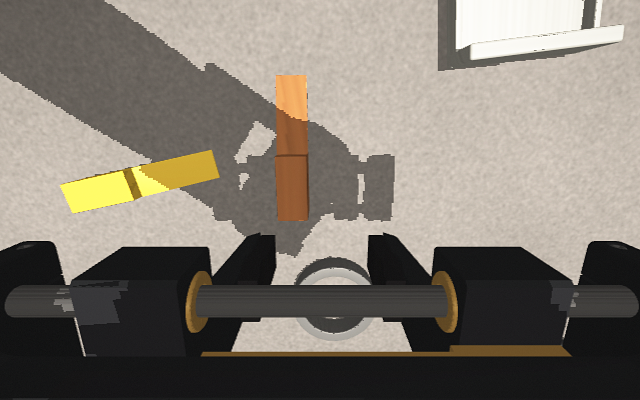

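The wrist view shows the wedge at (292,150), parallel to the fingers, and the yellow look-alike clear at (140,180). I'll refine the wedge position from this depth.

Run:
```python
from h import *
p=read_camera("wrist");X=cloud(p,p["depth"]>0)
Y=X[(abs(X[:,0]-.42)<.04)&(abs(X[:,1]+.19)<.08)&(X[:,2]>.028)&(X[:,2]<.045)]
b=cv2.minAreaRect(Y[:,:2].astype(np.float32));print(len(Y),b,Y.mean(0))
go(b[0][0],b[0][1],.01,85);go(.4167,-.222,.01,85)
```

```text
2035 ((0.4188156723976135, -0.2202848494052887), (0.05964289605617523, 0.02809387445449829), 85.46363830566406) [ 0.41914579 -0.21906919  0.03608017]
offset [ 0.49 -2.45 14.37] dr [ 0. -0. -0.] tcp [ 0.4428 -0.2273  0.1537] t 10.3 F [0.5 0.7 0.4]
offset [ 0.3  -2.65 14.37] dr [ 0. -0. -0.] tcp [ 0.4428 -0.2273  0.1537] t 10.3 F [0.5 0.7 0.4]
```

Scaled: 14.5 cm / 100 = 0.145, -2.5 cm / 100 = -0.025.

>>> {"fn": "apply_moves", "kwargs": {
  "series": [
    {"offset": [0.0045,-0.025,0],"dr": [0,0,0],"gripper": -0.1},
    {"offset": [0.0045,-0.025,0.03],"dr": [0,0,0],"gripper": -0.1},
    {"offset": [0.0045,-0.025,0.06],"dr": [0,0,0],"gripper": -0.1},
    {"offset": [0.0045,-0.025,0.09],"dr": [0,0,0],"gripper": -0.1},
    {"offset": [0.0045,-0.025,0.115],"dr": [0,0,0],"gripper": -0.1},
    {"offset": [0.0045,-0.025,0.135],"dr": [0,0,0],"gripper": -0.1},
    {"offset": [0.0045,-0.025,0.145],"dr": [0,0,0],"gripper": -0.1},
    {"offset": [0.0045,-0.025,0.145],"dr": [0,0,0],"gripper": -0.1},
    {"offset": [0.0045,-0.025,0.145],"dr": [0,0,0],"gripper": 0.5},
    {"offset": [0.0045,-0.025,0.145],"dr": [0,0,0],"gripper": 1}
  ],
  "squeeze": 40
}}

```text
clock: 11.3
tcp_pos: [0.4181, -0.2209, 0.0096]
tcp_rot: [2.316, 2.12, 0.0]
contact_force: [-0.0, -0.0, 1.4]
opening: 0.0348
gripper_force: 0.0
```

Scaled: -10 cm / 100 = -0.1, -8 cm / 100 = -0.08.

>>> {"fn": "apply_moves", "kwargs": {
  "series": [
    {"offset": [0,0,0],"dr": [0,0,0],"gripper": 1},
    {"offset": [0,0,0],"dr": [0,0,0],"gripper": 1},
    {"offset": [0,0,0],"dr": [0,0,0],"gripper": 1},
    {"offset": [0,0,0],"dr": [0,0,0],"gripper": 1},
    {"offset": [0,0,-0.02],"dr": [0,0,0],"gripper": 1},
    {"offset": [0,0,-0.04],"dr": [0,0,0],"gripper": 1},
    {"offset": [0,0,-0.06],"dr": [0,0,0],"gripper": 1},
    {"offset": [0,0,-0.08],"dr": [0,0,0],"gripper": 1},
    {"offset": [0,0,-0.1],"dr": [0,0,0],"gripper": 1},
    {"offset": [0,0,-0.1],"dr": [0,0,0],"gripper": 1}
  ]
}}

```text
clock: 12.3
tcp_pos: [0.4184, -0.2213, 0.1108]
tcp_rot: [2.314, 2.117, 0.001]
contact_force: [-0.1, -0.2, -1.5]
opening: 0.0279
gripper_force: 39.8
```

Run:
```python
from h import *
go(.62,-.06,.12,91.7)
p=read_camera("side");q=read_camera("wrist")
X=cloud(q,q["depth"]>0);H=cv2.cvtColor(q["color"],cv2.COLOR_RGB2HSV)[q["depth"]>0].astype(int)
t=sense()["tcp_pos"];W=X[(H[:,0]<20)&(H[:,1]>110)&(X[:,2]>.06)&(np.hypot(X[:,0]-t[0],X[:,1]-t[1])<.13)]
L=R.from_rotvec(sense()["tcp_rot"]).inv().apply(W-t);print(len(W),L.min(0),L.max(0))
for x in range(0,110,15):
    s=L[abs(L[:,0]-x/1e3)<.004]
    if len(s):print(x,s[:,1].min(),s[:,1].max(),np.median(s[:,2]))
save(q,"w3.png")
# rails/last seen by side+top
for P in(p,read_camera("top")):
  for n,z in(("drawer_lip",.055),("heel",.03),("drawer_floor",.02)):
    for u in pinpoint(n,P)[:1]:
        c=np.array(u["centre"])*[640,400];print(n,round(u["conf"],2),world(P,*c,z=z))
  X=cloud(P,P["depth"]>0)
  f=X[(X[:,2]>.045)&(X[:,2]<.065)&(abs(X[:,1]+.125)<.03)&(X[:,0]>.55)&(X[:,0]<.7)];print("lip",len(f),f.mean(0),f.min(0),f.max(0))
  # last heel: rear plate points
  f=X[(X[:,2]>.027)&(X[:,2]<.045)&(X[:,1]<.09)&(X[:,1]>.02)&(abs(X[:,0]-.617)<.03)];print("heelpts",len(f),f.min(0),f.max(0),f.mean(0)) if len(f) else 0
```

```text
offset [17.85 18.66 -0.9 ] dr [ 0.2  0.2 -6.8] tcp [ 0.4184 -0.2213  0.1108] t 12.3 F [-0.1 -0.2 -1.5]
19719 [-0.03009093 -0.03640963 -0.09952918] [0.1003511  0.04772891 0.00663348]
0 -0.011918131841680583 0.01735816382957378 -0.027511587861839163
15 -0.03640962510458999 0.04772891050845498 -0.09033730979525198
30 -0.018823332696700303 0.024424295134676834 -0.026917590409601157
45 -0.01161995600372222 0.016188144218087598 -0.009706187904064535
60 -0.012095134744251466 0.015621339418438528 -0.0058606036805619235
75 -0.012071344910788725 0.015620879840027892 -0.0019725112028892828
90 -0.012466020725398064 0.01513899936851117 0.0020047341147940607
drawer_lip 0.85 [ 0.62922835 -0.12898997  0.055     ]
heel 0.59 [0.61214312 0.0473321  0.03      ]
drawer_floor 0.83 [ 0.60863635 -0.03714543  0.02      ]
lip 135 [ 0.63454178 -0.12596397  0.05216509] [ 0.59137466 -0.13431732  0.04508051] [ 0.67338844 -0.11585004  0.05765845]
heelpts 30 [0.61834544 0.05264631 0.03015473] [0.63932972 0.07430209 0.04462059] [0.62893913 0.0594042  0.03604642]
drawer_lip 0.64 [ 0.62272647 -0.11817192  0.055     ]
heel 0.76 [0.62068998 0.05582459 0.03      ]
drawer_floor 0.81 [ 0.61609445 -0.03867638  0.02      ]
lip 155 [ 0.61798116 -0.12137927  0.05561488] [ 0.56450154 -0.12888965  0.04521049] [ 0.67432895 -0.11471742  0.06275925]
heelpts 34 [0.58978137 0.02584095 0.02734534] [0.64042136 0.08356506 0.04288237] [0.60676535 0.06176936 0.03734549]
```

View pics/w3.png

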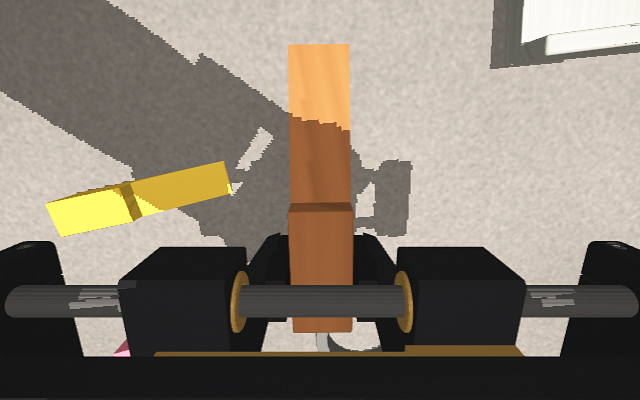

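The wedge is held squarely: thin end at (320,45), grip block between the pads. I'll carry it over the drawer.

Scaled: 18.3 cm / 100 = 0.183, 17.8 cm / 100 = 0.178, -6.8 degrees / 180 = -0.0378.

>>> {"fn": "apply_moves", "kwargs": {
  "series": [
    {"offset": [0.02,0.021,-0.009],"dr": [0,0,-0.0056],"gripper": 1},
    {"offset": [0.04,0.042,-0.009],"dr": [0,0,-0.0111],"gripper": 1},
    {"offset": [0.06,0.062,-0.009],"dr": [0,0,-0.0167],"gripper": 1},
    {"offset": [0.08,0.083,-0.009],"dr": [0,0,-0.0222],"gripper": 1},
    {"offset": [0.1,0.104,-0.009],"dr": [0,0,-0.0278],"gripper": 1},
    {"offset": [0.12,0.124,-0.009],"dr": [0,0,-0.0333],"gripper": 1},
    {"offset": [0.14,0.145,-0.009],"dr": [0.0011,0.0011,-0.0378],"gripper": 1},
    {"offset": [0.16,0.165,-0.009],"dr": [0.0011,0.0011,-0.0378],"gripper": 1},
    {"offset": [0.178,0.183,-0.009],"dr": [0.0011,0.0011,-0.0378],"gripper": 1},
    {"offset": [0.178,0.183,-0.009],"dr": [0.0011,0.0011,-0.0378],"gripper": 1}
  ]
}}

```text
clock: 13.75
tcp_pos: [0.6168, -0.0576, 0.117]
tcp_rot: [-2.182, -2.253, -0.001]
contact_force: [0.3, -0.4, -0.2]
opening: 0.0278
gripper_force: 39.8
```

Run:
```python
from h import *
np.set_printoptions(precision=4,suppress=True)
go(.6165,-.06,.034,91.7)
q=read_camera("wrist");save(q,"w4.png")
for n,z in(("heel",.03),("wedge_tip",.106)):
    for u in pinpoint(n,q)[:2]:
        c=np.array(u["centre"])*[640,400];print(n,round(u["conf"],2),c,world(q,*c,z=z))
X=cloud(q,q["depth"]>0)
for y in(-.03,0,.02):
    s=X[(abs(X[:,1]-y)<.004)&(X[:,2]>.024)&(X[:,2]<.045)&(X[:,0]>.53)];l=s[s[:,0]<.6,0];r=s[s[:,0]>.64,0]
    print(y,l.min() if len(l) else 0,l.max() if len(l) else 0,r.min() if len(r) else 0,r.max() if len(r) else 0)
```

```text
offset [-0.27 -0.01  8.3 ] dr [-0.2 -0.2  0.2] tcp [ 0.6168 -0.0576  0.117 ] t 13.75 F [ 0.3 -0.4 -0.2]
heel 0.82 [325.632  50.12 ] [0.6182 0.0561 0.03  ]
wedge_tip 0.67 [317.184  47.28 ] [0.6139 0.0424 0.106 ]
-0.03 0.5475869494817069 0.5672564051778687 0.6706883390433078 0.8696327117403169
0 0.5480830937573545 0.5664892083809725 0.6699638494224939 0.8607729120310286
0.02 0.5475656601467771 0.565932134159243 0.6693540467522324 0.8586927323596997
```

View pics/w4.png

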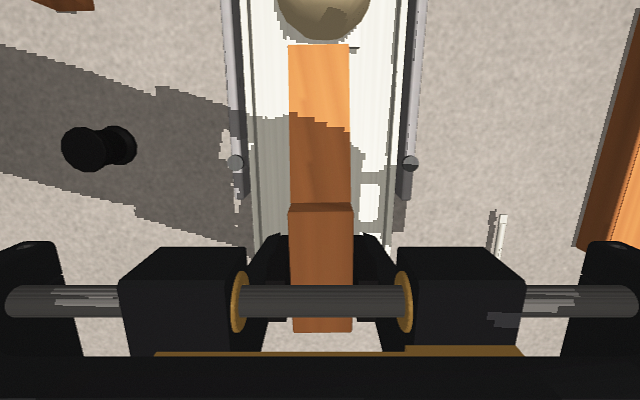

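The wedge is centred over the floor, with its tip at (318,45) just short of the last at (323,30). I'll lower it.

Scaled: 8.5 cm / 100 = 0.085, 8.4 cm / 100 = 0.084.

>>> {"fn": "apply_moves", "kwargs": {
  "series": [
    {"offset": [-0.005,0.002,0.015],"dr": [0,0,0],"gripper": 1},
    {"offset": [-0.005,0.002,0.03],"dr": [0,0,0],"gripper": 1},
    {"offset": [-0.005,0.002,0.045],"dr": [0,0,0],"gripper": 1},
    {"offset": [-0.005,0.002,0.06],"dr": [0,0,0],"gripper": 1},
    {"offset": [-0.005,0.002,0.072],"dr": [0,0,0],"gripper": 1},
    {"offset": [-0.005,0.002,0.078],"dr": [0,0,0],"gripper": 1},
    {"offset": [-0.005,0.002,0.082],"dr": [0,0,0],"gripper": 1},
    {"offset": [-0.005,0.002,0.084],"dr": [0,0,0],"gripper": 1},
    {"offset": [-0.005,0.002,0.085],"dr": [0,0,0],"gripper": 1},
    {"offset": [-0.005,0.002,0.085],"dr": [0,0,0],"gripper": 1}
  ]
}}

```text
clock: 14.9
tcp_pos: [0.6176, -0.0641, 0.033]
tcp_rot: [-2.185, -2.251, -0.001]
contact_force: [0.1, 0.1, -2.2]
opening: 0.0278
gripper_force: 39.8
```

Scaled: 0.25 cm / 100 = 0.0025, 0.2 cm / 100 = 0.002.

>>> {"fn": "apply_moves", "kwargs": {
  "series": [
    {"offset": [0,0,0.0005],"dr": [0,0,0],"gripper": 1},
    {"offset": [0,0,0.001],"dr": [0,0,0],"gripper": 1},
    {"offset": [0,0,0.0015],"dr": [0,0,0],"gripper": 1},
    {"offset": [0,0,0.002],"dr": [0,0,0],"gripper": 1},
    {"offset": [0,0,0.0025],"dr": [0,0,0],"gripper": 1},
    {"offset": [0,0,0.0025],"dr": [0,0,0],"gripper": 1},
    {"offset": [0,0,0.0025],"dr": [0,0,0],"gripper": 1},
    {"offset": [0,0,0.0025],"dr": [0,0,0],"gripper": 1},
    {"offset": [0,0,0.0025],"dr": [0,0,0],"gripper": 1},
    {"offset": [0,0,0.0025],"dr": [0,0,0],"gripper": 1}
  ]
}}

```text
clock: 15.9
tcp_pos: [0.6174, -0.0641, 0.0302]
tcp_rot: [-2.185, -2.251, -0.0]
contact_force: [-1.5, -0.5, -1.6]
opening: 0.0277
gripper_force: 39.8
```

Scaled: 0.12 cm / 100 = 0.0012, 0.09 cm / 100 = 0.0009.

>>> {"fn": "apply_moves", "kwargs": {
  "series": [
    {"offset": [0,0,0.0003],"dr": [0,0,0],"gripper": 1},
    {"offset": [0,0,0.0006],"dr": [0,0,0],"gripper": 1},
    {"offset": [0,0,0.0009],"dr": [0,0,0],"gripper": 1},
    {"offset": [0,0,0.0012],"dr": [0,0,0],"gripper": 1},
    {"offset": [0,0,0.0012],"dr": [0,0,0],"gripper": 1},
    {"offset": [0,0,0.0012],"dr": [0,0,0],"gripper": 1},
    {"offset": [0,0,0.0012],"dr": [0,0,0],"gripper": 1},
    {"offset": [0,0,0.0012],"dr": [0,0,0],"gripper": 1},
    {"offset": [0,0,0.0012],"dr": [0,0,0],"gripper": 1},
    {"offset": [0,0,0.0012],"dr": [0,0,0],"gripper": 1}
  ]
}}

```text
clock: 16.9
tcp_pos: [0.6174, -0.0641, 0.0296]
tcp_rot: [-2.185, -2.251, -0.0]
contact_force: [-2.6, 1.0, 5.6]
opening: 0.0278
gripper_force: 39.8
```

The wedge is on the floor at TCP z 0.0296. I'll advance under the heel to just before the expected contact.

Scaled: 3.6 cm / 100 = 0.036, -0.03 cm / 100 = -0.0003.

>>> {"fn": "apply_moves", "kwargs": {
  "series": [
    {"offset": [0.004,0,-0.0003],"dr": [0,0,0],"gripper": 1},
    {"offset": [0.008,0,-0.0003],"dr": [0,0,0],"gripper": 1},
    {"offset": [0.012,0,-0.0003],"dr": [0,0,0],"gripper": 1},
    {"offset": [0.016,0,-0.0003],"dr": [0,0,0],"gripper": 1},
    {"offset": [0.02,0,-0.0003],"dr": [0,0,0],"gripper": 1},
    {"offset": [0.024,0,-0.0003],"dr": [0,0,0],"gripper": 1},
    {"offset": [0.028,0,-0.0003],"dr": [0,0,0],"gripper": 1},
    {"offset": [0.032,0,-0.0003],"dr": [0,0,0],"gripper": 1},
    {"offset": [0.036,0,-0.0003],"dr": [0,0,0],"gripper": 1},
    {"offset": [0.036,0,-0.0003],"dr": [0,0,0],"gripper": 1}
  ]
}}

```text
clock: 17.9
tcp_pos: [0.6164, -0.0274, 0.0296]
tcp_rot: [-2.184, -2.251, -0.001]
contact_force: [0.3, 0.6, 4.7]
opening: 0.0274
gripper_force: 39.8
```

Scaled: 0.4 cm / 100 = 0.004, 0.3 cm / 100 = 0.003.

>>> {"fn": "apply_moves", "kwargs": {
  "series": [
    {"offset": [0.001,0,0],"dr": [0,0,0],"gripper": 1},
    {"offset": [0.002,0,0],"dr": [0,0,0],"gripper": 1},
    {"offset": [0.003,0,0],"dr": [0,0,0],"gripper": 1},
    {"offset": [0.004,0,0],"dr": [0,0,0],"gripper": 1},
    {"offset": [0.004,0,0],"dr": [0,0,0],"gripper": 1},
    {"offset": [0.004,0,0],"dr": [0,0,0],"gripper": 1},
    {"offset": [0.004,0,0],"dr": [0,0,0],"gripper": 1},
    {"offset": [0.004,0,0],"dr": [0,0,0],"gripper": 1},
    {"offset": [0.004,0,0],"dr": [0,0,0],"gripper": 1},
    {"offset": [0.004,0,0],"dr": [0,0,0],"gripper": 1}
  ]
}}

```text
clock: 18.9
tcp_pos: [0.6163, -0.0241, 0.0295]
tcp_rot: [-2.185, -2.251, -0.001]
contact_force: [0.2, -3.0, 4.9]
opening: 0.028
gripper_force: 39.8
```

Scaled: 0.4 cm / 100 = 0.004, 0.3 cm / 100 = 0.003.

>>> {"fn": "apply_moves", "kwargs": {
  "series": [
    {"offset": [0.001,0,0],"dr": [0,0,0],"gripper": 1},
    {"offset": [0.002,0,0],"dr": [0,0,0],"gripper": 1},
    {"offset": [0.003,0,0],"dr": [0,0,0],"gripper": 1},
    {"offset": [0.004,0,0],"dr": [0,0,0],"gripper": 1},
    {"offset": [0.004,0,0],"dr": [0,0,0],"gripper": 1},
    {"offset": [0.004,0,0],"dr": [0,0,0],"gripper": 1},
    {"offset": [0.004,0,0],"dr": [0,0,0],"gripper": 1},
    {"offset": [0.004,0,0],"dr": [0,0,0],"gripper": 1},
    {"offset": [0.004,0,0],"dr": [0,0,0],"gripper": 1},
    {"offset": [0.004,0,0],"dr": [0,0,0],"gripper": 1}
  ]
}}

```text
clock: 19.9
tcp_pos: [0.6162, -0.0201, 0.0296]
tcp_rot: [-2.185, -2.251, -0.001]
contact_force: [0.9, -3.7, 5.6]
opening: 0.0276
gripper_force: 39.8
```

```bash
cat > lift.py <<'E'
import sys
from h import *
ps=[read_camera("side") for _ in range(3)];d=np.mean([p["depth"] for p in ps],0)
p=ps[0]
if sys.argv[1]=="ref":
    np.save("m.npy",trace("last",p)[0]["pixels"]);np.save("d.npy",d)
m=np.load("m.npy");d0=np.load("d.npy")
# predicted depth change per mm of heel lift: heights at heel, via optical flow-free column method: compare highest z of the last per y-slice
X=cloud({**p,"depth":np.where(d>0,d,0)},m)
for y in np.arange(.06,.2,.02):
    s=X[(abs(X[:,1]-y)<.01)&(abs(X[:,0]-.615)<.05),2];print(round(y,2),len(s),np.percentile(s,[90,97]).round(4) if len(s) else 0)
print("mean depth change mm",((d-d0)[m&(d>0)&(d0>0)]).mean()*1000)
g=cv2.cvtColor(p["color"],cv2.COLOR_RGB2GRAY)
if sys.argv[1]=="ref":np.save("g.npy",g)
g0=np.load("g.npy");f=cv2.calcOpticalFlowFarneback(g0,g,None,.5,3,15,5,5,1.1,0)
r=np.zeros_like(m);r[190:215,345:372]=1
print("flow",f[m].mean(0),"heel",f[m&r].mean(0) if (m&r).any() else 0)
s=sense();print(s["tcp_pos"],s["contact_force"],"px per mm lift",proj(p,[.615,.06,.041])-proj(p,[.615,.06,.040]))
E
python3 lift.py ref
```

```text
0.06 101 [0.1186 0.1208]
0.08 118 [0.1264 0.1274]
0.1 142 [0.1286 0.1301]
0.12 114 [0.1298 0.1322]
0.14 95 [0.128  0.1288]
0.16 66 [0.1127 0.1181]
0.18 68 [0.0994 0.1025]
0.2 74 [0.091  0.0943]
mean depth change mm 0.0
flow [-2.0443034e-08  6.7771772e-08] heel 0
[ 0.61616271 -0.02014551  0.02955113] [ 1.07724024 -3.69436359  5.53111794] px per mm lift [ 0.00691763 -0.26100209]
```

Scaled: 0.4 cm / 100 = 0.004, 0.3 cm / 100 = 0.003.

>>> {"fn": "apply_moves", "kwargs": {
  "series": [
    {"offset": [0.001,0,0],"dr": [0,0,0],"gripper": 1},
    {"offset": [0.002,0,0],"dr": [0,0,0],"gripper": 1},
    {"offset": [0.003,0,0],"dr": [0,0,0],"gripper": 1},
    {"offset": [0.004,0,0],"dr": [0,0,0],"gripper": 1},
    {"offset": [0.004,0,0],"dr": [0,0,0],"gripper": 1},
    {"offset": [0.004,0,0],"dr": [0,0,0],"gripper": 1},
    {"offset": [0.004,0,0],"dr": [0,0,0],"gripper": 1},
    {"offset": [0.004,0,0],"dr": [0,0,0],"gripper": 1},
    {"offset": [0.004,0,0],"dr": [0,0,0],"gripper": 1},
    {"offset": [0.004,0,0],"dr": [0,0,0],"gripper": 1}
  ]
}}

```text
clock: 21.1
tcp_pos: [0.6162, -0.0177, 0.0296]
tcp_rot: [-2.186, -2.252, 0.002]
contact_force: [-0.2, -12.1, 3.9]
opening: 0.0278
gripper_force: 39.8
```

Scaled: 0.4 cm / 100 = 0.004, 0.3 cm / 100 = 0.003.

>>> {"fn": "apply_moves", "kwargs": {
  "series": [
    {"offset": [0.001,0,0],"dr": [0,0,0],"gripper": 1},
    {"offset": [0.002,0,0],"dr": [0,0,0],"gripper": 1},
    {"offset": [0.003,0,0],"dr": [0,0,0],"gripper": 1},
    {"offset": [0.004,0,0],"dr": [0,0,0],"gripper": 1},
    {"offset": [0.004,0,0],"dr": [0,0,0],"gripper": 1},
    {"offset": [0.004,0,0],"dr": [0,0,0],"gripper": 1},
    {"offset": [0.004,0,0],"dr": [0,0,0],"gripper": 1},
    {"offset": [0.004,0,0],"dr": [0,0,0],"gripper": 1},
    {"offset": [0.004,0,0],"dr": [0,0,0],"gripper": 1},
    {"offset": [0.004,0,0],"dr": [0,0,0],"gripper": 1}
  ]
}}

```text
clock: 22.1
tcp_pos: [0.6161, -0.0137, 0.0296]
tcp_rot: [-2.186, -2.252, 0.002]
contact_force: [0.3, -12.6, 4.0]
opening: 0.0278
gripper_force: 39.8
```

```bash
python3 lift.py a
```

```text
0.06 74 [0.1191 0.1221]
0.08 109 [0.1269 0.128 ]
0.1 129 [0.1294 0.1315]
0.12 129 [0.1315 0.1332]
0.14 85 [0.1283 0.1301]
0.16 68 [0.1143 0.119 ]
0.18 70 [0.0995 0.103 ]
0.2 74 [0.0917 0.0936]
mean depth change mm -4.382933
flow [-0.3943183  -0.54114735] heel 0
[ 0.61606008 -0.01376102  0.02955895] [ -0.41531489 -11.63144649   3.0954812 ] px per mm lift [ 0.00691763 -0.26100209]
```

Force rises at about TCP y = -0.0195 (heel contact), and the side view confirms a lift of about 1 mm. Before the last 12 mm I'll check clearance between the gripper body and the last.

Run:
```python
from h import *
for c in("side","top"):
    p=read_camera(c);t=trace("last",p)
    X=cloud(p,t[0]["pixels"])
    for z in(.06,.08,.095,.11):
        s=X[(abs(X[:,2]-z)<.01)&(abs(X[:,0]-.615)<.05),1];print(c,z,len(s),np.percentile(s,[2,10]).round(4) if len(s) else 0)
```

```text
side 0.06 225 [0.1102 0.1431]
side 0.08 279 [0.0687 0.0937]
side 0.095 209 [0.058  0.0645]
side 0.11 182 [0.0583 0.0628]
top 0.06 324 [0.1581 0.2586]
top 0.08 545 [0.1085 0.2014]
top 0.095 352 [0.0812 0.136 ]
top 0.11 284 [0.0627 0.0774]
```

>>> {"fn": "apply_moves", "kwargs": {
  "series": [
    {"offset": [0.0015,0,0],"dr": [0,0,0],"gripper": 1},
    {"offset": [0.003,0,0],"dr": [0,0,0],"gripper": 1},
    {"offset": [0.0045,0,0],"dr": [0,0,0],"gripper": 1},
    {"offset": [0.006,0,0],"dr": [0,0,0],"gripper": 1},
    {"offset": [0.007,0,0],"dr": [0,0,0],"gripper": 1},
    {"offset": [0.008,0,0],"dr": [0,0,0],"gripper": 1},
    {"offset": [0.009,0,0],"dr": [0,0,0],"gripper": 1},
    {"offset": [0.01,0,0],"dr": [0,0,0],"gripper": 1},
    {"offset": [0.011,0,0],"dr": [0,0,0],"gripper": 1},
    {"offset": [0.012,0,0],"dr": [0,0,0],"gripper": 1}
  ]
}}

```text
clock: 23.45
tcp_pos: [0.6157, -0.0019, 0.0296]
tcp_rot: [-2.186, -2.252, 0.002]
contact_force: [0.2, -12.9, 4.0]
opening: 0.028
gripper_force: 39.8
```

```bash
python3 lift.py b
python3 - <<'E'
from h import *
q=read_camera("wrist");X=cloud(q,q["depth"]>0);H=cv2.cvtColor(q["color"],cv2.COLOR_RGB2HSV)[q["depth"]>0].astype(int)
s=sense();t=s["tcp_pos"];L=R.from_rotvec(s["tcp_rot"]).inv().apply(X-t)
k=(H[:,0]<20)&(H[:,1]>110)&(abs(L[:,1])<.02)&(L[:,0]<.1)&(L[:,0]>-.05)
for x in(0,10,20,25,30,40,50):
    a=L[k&(abs(L[:,0]-x/1e3)<.003)];print(x,len(a),np.median(a[:,2]) if len(a) else 0)
a=L[k&(L[:,2]<-.02)&(L[:,2]>-.035)];print("block x range",np.percentile(a[:,0],[1,99]) if len(a) else 0)
save(q,"w5.png");print(s["tcp_pos"],s["tcp_rot"])
p=read_camera("side");cv2.imwrite("pics/s5.png",cv2.resize(p["color"][130:290,280:470,::-1],(712,600),interpolation=cv2.INTER_CUBIC))
E
```

```text
0.06 35 [0.1201 0.1218]
0.08 92 [0.1287 0.1306]
0.1 112 [0.1319 0.133 ]
0.12 118 [0.1347 0.1357]
0.14 84 [0.13   0.1316]
0.16 61 [0.1149 0.1185]
0.18 66 [0.1002 0.1038]
0.2 79 [0.0947 0.096 ]
mean depth change mm -13.055553
flow [-1.1870869 -1.5914673] heel 0
[ 0.61566797 -0.001724    0.02956164] [  0.51924816 -11.64920083   3.19838848] px per mm lift [ 0.00691763 -0.26100209]
0 756 -0.026560924923024438
10 818 -0.026508202548316415
20 1809 -0.08298778030444326
25 1378 -0.026994591361365783
30 1681 -0.024450453043063737
40 801 -0.010050419105900706
50 792 -0.007395760199792774
block x range [-0.0286163   0.03042015]
[ 0.61565764 -0.00172711  0.02954946] [-2.18621342e+00 -2.25178951e+00  1.77628940e-03]
```

View pics/s5.png

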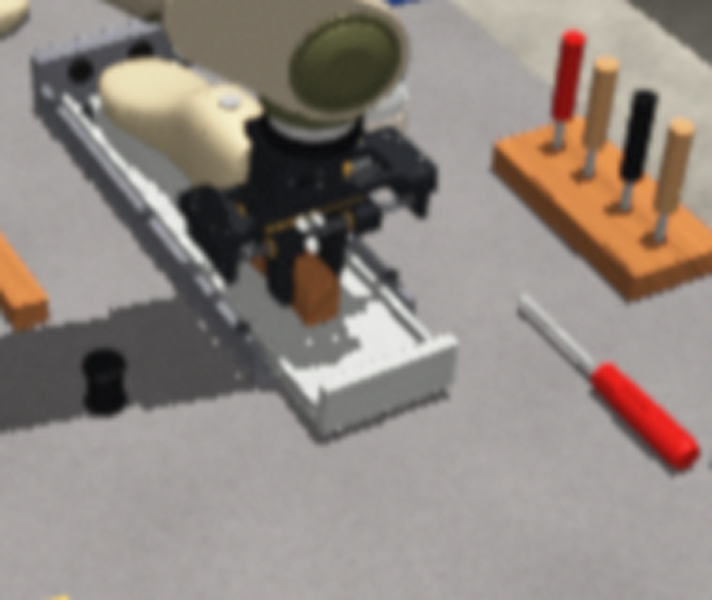

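View pics/w5.png

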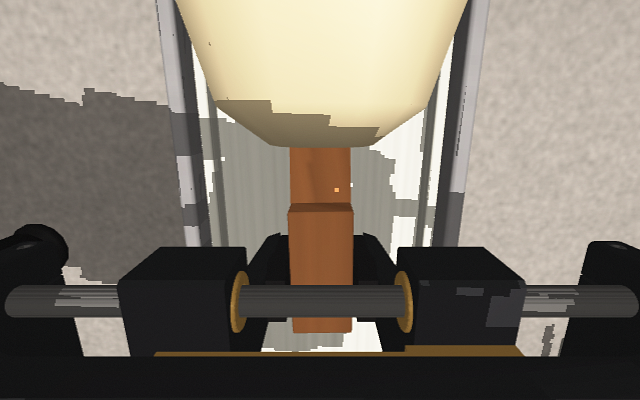

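The wedge sits under the heel with no slip in the grip: block at (320,265), heel edge at (320,145). The lift works out at about 4.5 mm, and the push keeps the drawer home.

```bash
python3 -c "
from h import *
print(finish_job())"
```

```text
the job is handed in; nothing more can be done
None
```

I've handed the job in, and no verdict came back: the drawer is home against its stop, and the wedge, still gripped flat on the drawer floor, holds the heel up about 4.5 mm (worked out from how far it went in, roughly matched by the side camera).

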